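# Load the curing chamber, lid it, clamp it and lock the clamp

### The job

Set the light grey ring flat in the open square curing chamber, then put the square lid on so that it sits flat and fully home on the rim. Swing the upright clamp bar fully down over the lid's handle, then slide the orange sleeve out along the bar onto the keeper until it clicks home. Set the ring and lid down rather than dropping them, and leave everything else on the mat where it is.

Things in the scene. Friction and masses are not known exactly. Their poses are not given: they have to be found in the camera images.
- chamber: Curing chamber, fixed. Origin: centre of its underside, on the table; z up, y along the clamp bar towards its hinge. Grey base plate 150 x 270 (y -145 to 125) x 10 mm; on it, about the origin, an open square aluminium box: outside 140 x 140 mm, inside 120 x 120 mm, inner floor 10 mm and rim 40 mm above the table. Hinge cheeks at y = +96 mm, 98 mm high, 32 mm wide over both in x.
- chamber_floor (a point): Centre of the chamber's inner floor, 10 mm above the table; axes as the chamber's.
- keeper (a point): Keeper: point on the axis of a square steel stub (14 x 14 mm), 86 mm above the table, where its sprung brass ball is (chamber y = -92.5 mm; ball 4 mm proud of the stub's top). The stub runs from y = -84 mm out to a grey post 26 (x) x 14 (y) mm, 100 mm high, at y = -131 mm, in line with the lowered bar. Axes as the chamber's.
- bar_hinge (a point): Hinge of the clamp bar: on the hinge axis (the chamber's x axis), 86 mm above the table, at chamber y = +96 mm. The bar is steel, 14 x 14 mm in section, 178 mm from hinge axis to free end. It stays where left while upright; below about 0.9 rad it sinks shut slowly; about 1 N at its end moves it.
- clamp_bar (a joint): Bar angle, rad: 0 = down, level, free end pointing to chamber -y, 4 mm short of the keeper's stub; 1.57 = upright; more = leaning out to +y (starts 1.48 to 1.72, end 270 mm above the table; stop 2.1). Down, its underside is 79 mm above the table, 1 mm over the handle of a seated lid; a lid off its seat keeps it from going fully down.
- lock_sleeve (a joint): Travel of the orange sleeve along the bar to its free end, m: 0 = parked (starts 0 to 0.005), 0.0335 = end stop. Drag 3 N; at 0.010 to 0.014 it climbs the sprung ball (9 N), rides over it, and at 0.030 to 0.032 the ball clicks up into the slot in its roof. It goes onto the stub only with the bar fully down (2 mm play); keep it parked while lowering the bar.
- sleeve_mid (a point): Centre of the orange sleeve, on the bar's axis, 156 mm from the hinge axis when parked. Square tube round the bar: 40 mm long, 26 mm wide (chamber x), 26 mm high. With the bar down its axes are the chamber's, it is slid to -y, and it is 86 mm above the table, its underside 25 mm clear of the lid's plate.
- lid_boss (a point): Centre of the lid's black square handle (26 x 26 x 30 mm high), 29 mm above the lid's underside; axes square with the lid. Aluminium plate 134 x 134 x 8 mm, top 15 mm below this point; under it a plug 112 x 112 x 6 mm enters the chamber's mouth (4 mm play all round). About 300 g. Seated, this point is 63 mm above the table, over the chamber's centre; any quarter turn fits.
- ring_center (a point): Centre, half-way up, of the light grey ring: outside diameter 60 mm, hole 42 mm, 20 mm high, lying flat, about 50 g. (The smaller olive ring and the olive dome are not wanted.)
Mind the look-alikes: they are no part of the job. What is shaped like the part that bears lid_boss but brown is not meant.

How it is judged:
By the outcome, as a careful person would: the job done as asked, in the order asked, and still so for the second after the job is handed in, with the robot touching nothing.
It also fails if it takes over 72 s, if anything falls off the work surface, if the arm or the gripper's body presses on something with over 40 N, if the wrist force passes 120 N, or if a joint passes its speed limit or range.

### The arm

A 6-joint arm with a two-finger parallel gripper is mounted at the origin on the work surface. World frame = base frame: x ahead of the robot, y to its left, z up, the work surface at z = 0. Lengths are in mm, angles in rad, forces in N, time in s.
With the tool pointing down it reaches from about 400 to 925 mm from the base axis. Payload 12.5 kg.
Tool frame: the origin (TCP) lies midway between the tips of the shut fingers; the grasp point (between the pads) lies 19 mm behind it (env.grip_depth is the distance from the TCP to the grasp point, in mm); z points along the fingers, y is the line along which they close (so a half turn about z gives the same grasp; the last joint's range is limited). The gripper opens to 95 mm and grips with 3 to 60 N. Pads are 20 mm wide; open, the fingers measure 119 mm over their backs; the gripper's body (75 mm by 180 mm) begins 59 mm behind the grasp point.
Start: joints at [1.004, 0.491, 1.559, -0, 1.092, -0.106], TCP at [277.902, 559.837, 214.661] pointing down, gripper open.
Joint ranges: [-3.1, 3.1], [-0.84, 2.19], [0.05, 2.79], [-1.13, 4.28], [0.06, 2.93], [-2.69, 2.69]. Speed limits (rad/s): [2.22, 2.22, 2.79, 3.14, 3.14, 3.14].

### API

Orientations are given as [roll, pitch, yaw] about the fixed x, y, z axes, in that order (R = Rz(yaw) Ry(pitch) Rx(roll)).
In Python, from cell import monitor, viewer, order, env gives the robot as it stands.
- The arm moves only by the tool move_arm, never from a script. Its argument "moves" is one flat list of numbers, 4 for each row, row after row: the shift along the tool's x, y, z normalised to -1 to 1, where 1 is 0.15 m, then the turn about the tool's z normalised to -1 to 1, where 1 is pi/2 rad. A call has 1 to 10 rows; each row shifts and turns the commanded pose from where the row before left it, along the tool's axes as they then stand; what a row does not reach is not made up. A row lasts 1/8 s, in which the tool goes at most 62.5 mm and 10.7 degrees, less where a joint would pass 70% of its speed; a pose out of reach is approached as far as the arm can. A call with a number of a shift or a turn outside -1 to 1 is refused whole. A call with a gripper value outside its range is refused whole. "claw" is the finger opening in mm, from 0 to 95.1, set as the call begins (left out, the last holds). The fingers move at their own pace and stop on an object; the grip force is fixed at half the most. Time passes only in rows, so rows that do not move let the fingers close. It gives the time, the measured TCP pose, the force, the opening and the grip force at its end, in the units of the state.
- monitor.state(): the state, without advancing time (a new reading comes with each control period).
- viewer.read_camera(name): name is "side" or "top"; returns the picture (400x640x3 uint8, red, green, blue); there is no depth.
- viewer.camera_info(name): a dict with "K" (3x3 intrinsics, pixels), "dist_coeffs" ([k1, k2, p1, p2, k3] as OpenCV has them; the pictures are not rectified), "camera_from_world" (4x4, takes a point from world to camera coordinates). Camera axes: x right, y down, z forward; pixel columns grow to the right and rows downward; lengths in mm; the calibration is good to about 2 mm. A picture is of the moment at which its call begins. camera_info takes no time and is no camera call.
- order.job_done(): hands the job in; it is judged then, once.
The state is a dict: "t": time; "joints": joint angles; "qvel": joint speeds; "tau": joint torques, N m; "eef_pos": TCP position; "tcp_rot": TCP orientation; "ft_force": force on the tool from outside, world axes, zero at the start; "moment": the same for the moment, N m; "opening": opening from 0.0 (shut) to 1.0 (fully open); "grip_force": force on a finger pad.
Only numpy, scipy, OpenCV 4.12 (cv2) and the standard library are available. Lean on these libraries where they do the work, as an engineer would, in place of code of your own. Each camera call takes 0.05 s, during which the arm holds its last target. There are 200 camera calls.

## Working session

There is one attempt and no reset: what is moved stays moved. The work goes in short steps, Python scripts to look and compute and a tool call to move; the robot and the scene stay as the last step left them, time stands still between calls to the robot, and variables do not carry over. Pictures are saved under pics/ and viewed, at most 10 in all, crops included, and the job is handed in when it is done.

Besides the shell and the picture viewer there is one more tool, called after "Call:" as name(argument=value, ...) on one line, values as JSON. move_arm: Moves the arm, as the interface text tells. Scaled input: -1 to 1 covers 0.15 m each way for a shift and pi/2 rad each way for a turn. Its arguments: {"type":"object","properties":{"moves":{"type":"array"},"claw":{"type":"number"}},"required":["moves"]}

```bash
mkdir -p pics; ls
python3 - <<'E'
from cell import monitor, viewer, order, env
import cv2
for n in("top","side"):
    im=viewer.read_camera(n); cv2.imwrite(f"pics/{n}0.png",im[:,:,::-1])
    i=viewer.camera_info(n); print(n,i)
print(monitor.state())
E
```

```text
pics
top {'K': array([[476.95275968,   0.        , 317.60825138],
       [  0.        , 476.95275968, 207.64652406],
       [  0.        ,   0.        ,   1.        ]]), 'dist_coeffs': array([-0.13616414,  0.        ,  0.        ,  0.        ,  0.        ]), 'camera_from_world': array([[-2.55087901e-02, -9.99660431e-01, -5.32211174e-03,
        -5.22652251e+01],
       [-9.87508641e-01,  2.60260474e-02, -1.55400546e-01,
         4.37778083e+02],
       [ 1.55486290e-01,  1.29155142e-03, -9.87837206e-01,
         1.35596301e+03],
       [ 0.00000000e+00,  0.00000000e+00,  0.00000000e+00,
         1.00000000e+00]])}
side {'K': array([[480.85435553,   0.        , 323.26796843],
       [  0.        , 480.85435553, 200.46123451],
       [  0.        ,   0.        ,   1.        ]]), 'dist_coeffs': array([-0.07400597,  0.        ,  0.        ,  0.        ,  0.        ]), 'camera_from_world': array([[ 9.62069912e-01, -2.72421402e-01,  1.44244299e-02,
        -4.19550094e+02],
       [-1.65377112e-01, -6.24456252e-01, -7.63351033e-01,
         1.01028764e+02],
       [ 2.16960584e-01,  7.32011591e-01, -6.45822836e-01,
         1.21045861e+03],
       [ 0.00000000e+00,  0.00000000e+00,  0.00000000e+00,
         1.00000000e+00]])}
{'t': 0.1, 'joints': array([ 1.00438934e+00,  4.91494402e-01,  1.55938122e+00,  4.68943011e-06,
        1.09171693e+00, -1.05601182e-01]), 'qvel': array([-0.00059911, -0.00159303, -0.00062041,  0.00043796,  0.00149608,
        0.00047837]), 'tau': array([ 3.00175641e-03, -6.13623905e+01, -2.58610350e+01,  6.93871756e-02,
        4.68911638e-02, -1.56476278e-05]), 'eef_pos': array([277.78164253, 559.63628394, 214.12572954]), 'tcp_rot': array([-3.14059876e+00, -1.09530572e-04,  2.68078463e+00]), 'ft_force': array([0.49962595, 0.31635973, 0.52208386]), 'moment': array([ 0.00127752, -0.01099134,  0.01985129]), 'grip_force': 0.0, 'opening': 0.99943718764329}
```

View pics/top0.png

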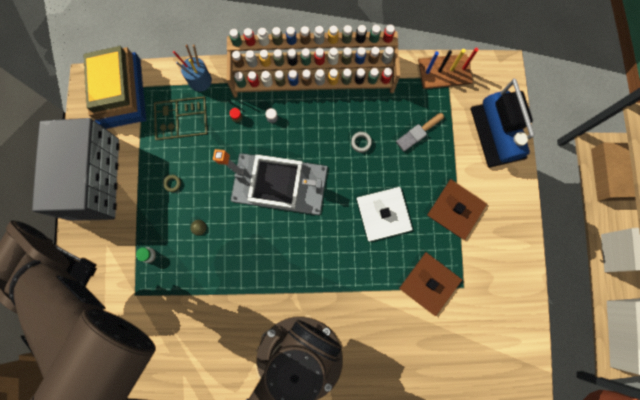

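View pics/side0.png

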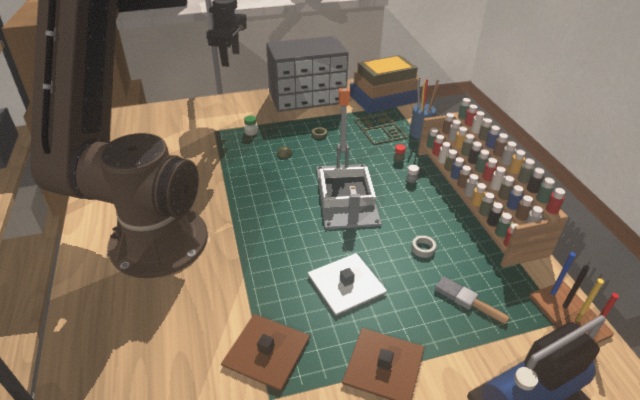

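The lid could be the white one at top (384,213) or one of the brown ones at (457,209) and (431,284). I choose white. The ring could be light grey at (361,142) or olive at (172,183), with the dome at (199,228). I choose light grey. I'll check both in a close crop.

```bash
cat > h.py <<'E'
import numpy as np,cv2
from cell import monitor, viewer, order, env
def ray(n,uv):
    i=viewer.camera_info(n);K=i["K"];T=i["camera_from_world"];R=T[:3,:3];t=T[:3,3]
    p=cv2.undistortPoints(np.array(uv,float).reshape(-1,1,2),K,i["dist_coeffs"]).reshape(-1,2)
    d=np.c_[p,np.ones(len(p))]@R
    return -R.T@t,d
def at(n,uv,z):
    c,d=ray(n,uv); return c+d*((z-c[2])/d[:,2])[:,None]
def px(n,P):
    i=viewer.camera_info(n);T=i["camera_from_world"]
    return cv2.projectPoints(np.array(P,float).reshape(-1,1,3),cv2.Rodrigues(T[:3,:3])[0],T[:3,3],i["K"],i["dist_coeffs"])[0].reshape(-1,2)
def mv(*ds):pass
E
python3 - <<'E'
import cv2
a=cv2.imread("pics/top0.png")[120:250,205:425]; a=cv2.resize(a,(792,468),interpolation=cv2.INTER_CUBIC)
b=cv2.imread("pics/side0.png")[80:320,270:450]; b=cv2.resize(b,(450,600),interpolation=cv2.INTER_CUBIC)
cv2.imwrite("pics/ca.png",a);cv2.imwrite("pics/cb.png",b)
E
```

```text
(no output)
```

View pics/ca.png

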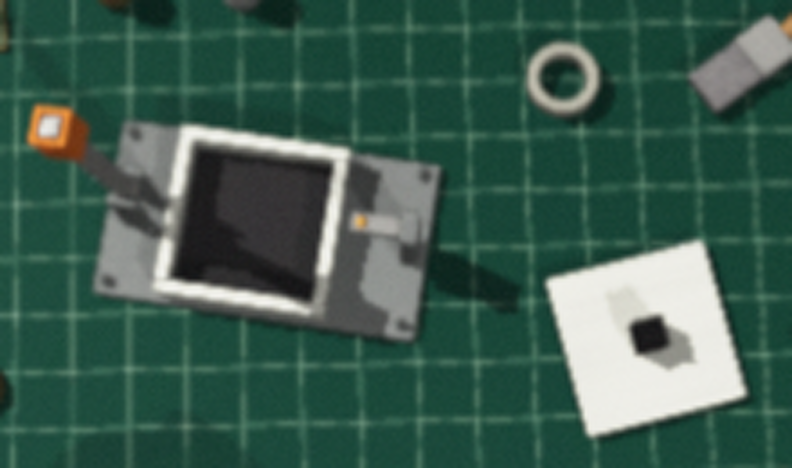

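View pics/cb.png

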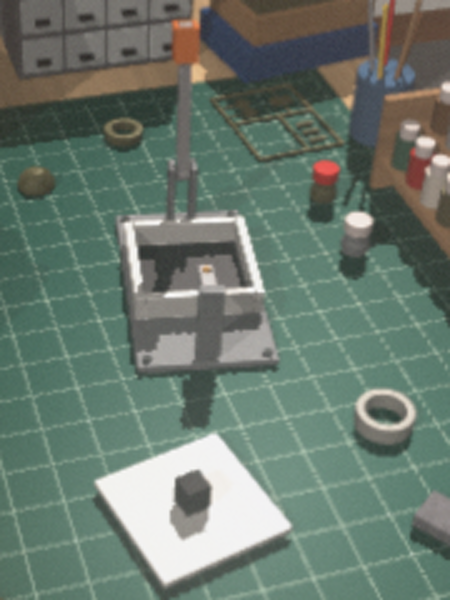

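The crops confirm the choice: white lid with a black handle, light grey ring, and the clamp bar upright with the orange sleeve at top (220,156).

```bash
cat > loc.py <<'E'
from h import *
from scipy.optimize import least_squares
def ca(p): return (np.array(p,float)+.5)/3.6-.5+[205,120]
def cb(p): return (np.array(p,float)+.5)/2.5-.5+[270,80]
def sq(w,h): return np.array([[w,h],[-w,h],[-w,-h],[w,-h]])/2.
def fit(P,x0,obs):
    # obs: (cam, px, local pts Nx3)
    def f(x,sel=obs):
        c,s=np.cos(x[2]),np.sin(x[2]);R=np.array([[c,-s,0],[s,c,0],[0,0,1]])
        return np.concatenate([(px(n,l@R.T+[x[0],x[1],0])-u).ravel() for n,u,l in sel])
    for sel in [obs]+[[o] for o in obs]:
        r=least_squares(lambda x:f(x,sel),x0,x_scale=[10,10,.1]); print(P,np.round(r.x,3),"rms px",round(float(np.sqrt(np.mean(r.fun**2))),2))
    return
z=lambda a,h:np.c_[a,np.full(len(a),h)]
# chamber: top image up=+x, left=+y.  order (+x+y),(-x+y),(-x-y),(+x-y)
box=z(sq(140,140)[[0,1,2,3]],40)
base=z(np.array([[75,125],[-75,125],[-75,-145],[75,-145.]]),10)
T1=ca([(182,126),(154,290),(308,313),(350,150)]);T2=ca([(125,122),(94,292),(413,341),(441,165)])
top=("top",np.r_[T1,T2],np.r_[box,base])
c0=at("top",T1,40).mean(0)
# side: image right=+x, up=+y
S=cb([(240,214),(118,217),(133,298),(263,291)]); S2=cb([(275,361),(138,367)])
side=("side",np.r_[S,S2],np.r_[box,base[[3,2]]])
fit("chamber",[c0[0],c0[1],0],[top,side])
L=sq(134,134)
def lidfit(topim,sideim):
  obs=[]
  Tl=ca([(546,280),(588,437),(747,397),(703,241)])
  obs.append(("top",np.r_[Tl,ca([(650,335)])-0],np.r_[z(L,14),[[0,0,44]]]))
  Sl=cb([(215,436),(95,487),(165,577),(290,522)])
  return obs,("side",Sl,z(L,14)),Tl
obs,s,Tl=lidfit(0,0)
c=at("top",Tl,14).mean(0); print(at("top",Tl,14).round(1), at("side",s[1],14).round(1)); fit("lid",[c[0],c[1],-.2],[obs[0],s])
print("ring top",at("top",ca([(563,79)]),14), "side top-hole ctr",at("side",cb([(385,412)]),20))
E
python3 loc.py
python3 - <<'E'
import sys; sys.path.insert(0,'.')
from h import *
# ring: fit silhouettes
from scipy.optimize import least_squares
t=np.linspace(0,2*np.pi,60,endpoint=False)
for n,(x0,y0,x1,y1) in (("top",(345,126,378,158)),("side",(408,232,440,262))):
    im=cv2.imread(f"pics/{n}0.png"); h=cv2.cvtColor(im,cv2.COLOR_BGR2HSV)[y0:y1,x0:x1]
    m=((h[...,1]<75)&(h[...,2]>95)).astype(np.uint8)
    m=cv2.morphologyEx(m,cv2.MORPH_OPEN,np.ones((2,2)))
    cs,_=cv2.findContours(m,cv2.RETR_EXTERNAL,cv2.CHAIN_APPROX_NONE); k=cv2.convexHull(max(cs,key=cv2.contourArea)); M=np.zeros_like(m); cv2.fillConvexPoly(M,k,1)
    ys,xs=np.nonzero(M); obs=np.array([xs.mean()+x0,ys.mean()+y0]);
    def cen(p):
        P=np.r_[[[p[0]+30*np.cos(a),p[1]+30*np.sin(a),zz] for zz in(0,20) for a in t]]
        H=cv2.convexHull(px(n,P).astype(np.float32)); q=cv2.moments(H); return np.array([q['m10'],q['m01']])/q['m00'],q['m00']
    g=at(n,[obs],10)[0][:2]; r=least_squares(lambda p:cen(p)[0]-obs,g,diff_step=1e-3); print(n,obs,r.x,M.sum(),cen(r.x)[1])
E
```

```text
chamber [ 5.18131e+02  6.18080e+01 -1.80000e-01] rms px 0.97
chamber [ 5.19209e+02  6.18920e+01 -1.82000e-01] rms px 1.03
chamber [ 5.16296e+02  6.11930e+01 -1.71000e-01] rms px 0.74
[[ 467.1 -179.2   14. ]
 [ 336.6 -208.5   14. ]
 [ 365.6 -340.6   14. ]
 [ 496.6 -311.1   14. ]] [[ 464.8 -186.9   14. ]
 [ 336.2 -219.5   14. ]
 [ 369.1 -334.5   14. ]
 [ 496.2 -306.1   14. ]]
lid [ 4.16541e+02 -2.60084e+02  2.32000e-01] rms px 1.17
lid [ 4.16141e+02 -2.59615e+02  2.20000e-01] rms px 0.23
lid [ 4.16746e+02 -2.60558e+02  2.42000e-01] rms px 1.68
ring top [[ 638.74156867 -200.39682124   14.        ]] side top-hole ctr [[ 635.86093432 -205.53757661   20.        ]]
top [361.91253644 142.        ] [ 638.43369983 -203.3602526 ] 343 332.055888538016
side [423.5 246.5] [ 638.17602611 -202.74239353] 960 463.51174648990855
```

Call:
move_arm(moves=[0,0,-0.37,0.117,0,0,-0.37,0.117,0,0,0,0.117,0,0,0,0.117,0,0,0,0.117,0,0,0,0.118,0,0,0,0.118,-0.326,0.234,0,0,-0.326,0.234,0,0,-0.326,0.234,0,0], claw=95)

```text
t: 1.35
eef_pos: [355.6, 395.0, 325.3]
tcp_rot: [-3.141, 0.0, 1.392]
ft_force: [1.2, -0.1, 0.6]
opening: 0.999
grip_force: 0.0
```

Call:
move_arm(moves=[-0.326,0.234,0,0,-0.326,0.234,0,0,-0.326,0.234,0,0,-0.326,0.234,0,0,-0.326,0.234,0,0,-0.326,0.234,0,0,-0.326,0.234,0,0,-0.326,0.234,0,0,-0.326,0.234,0,0,-0.326,0.234,0,0])

```text
t: 2.6
eef_pos: [613.8, -149.1, 325.3]
tcp_rot: [-3.141, -0.0, 1.391]
ft_force: [1.2, 0.4, 0.2]
opening: 0.999
grip_force: 0.0
```

```bash
cat >> h.py <<'E'
def to(x,y,z,yaw=None):
    s=monitor.state();p=s["eef_pos"];w=s["tcp_rot"][2];d=np.array([x,y,z])-p
    u=np.array([d[0]*np.cos(w)+d[1]*np.sin(w), d[0]*np.sin(w)-d[1]*np.cos(w), -d[2]])/150
    tr=0 if yaw is None else -(yaw-w)/(np.pi/2)
    print("t",round(s["t"],2),"tcp",p.round(1),"rpy",s["tcp_rot"].round(3),"F",s["ft_force"].round(1),"open",round(s["opening"]*95.1,1),"grip",round(s["grip_force"],1))
    print("units",u.round(3),"turn",round(tr,3),"rows>=",round(np.linalg.norm(u)/.4167,1))
C=np.array([518.1,61.8]);W=-0.18
def ch(x,y): return C+[x*np.cos(W)-y*np.sin(W), x*np.sin(W)+y*np.cos(W)]
E
python3 -c "
from h import *
to(638,-202,60,1.391)"
```

```text
t 2.6 tcp [ 613.8 -149.1  325.3] rpy [-3.141 -0.     1.391] F [1.2 0.4 0.2] open 95.0 grip 0.0
units [-0.318  0.222  1.769] turn -0.0 rows>= 4.3
```

Call:
move_arm(moves=[-0.318,0.222,0,0,0,0,0.4,0,0,0,0.4,0,0,0,0.4,0,0,0,0.4,0,0,0,0.1,0,0,0,0,0])

```text
t: 3.48
eef_pos: [637.8, -200.1, 70.9]
tcp_rot: [-3.141, -0.0, 1.391]
ft_force: [1.1, -0.2, 0.3]
opening: 1.0
grip_force: 0.0
```

Run:
```python
from h import *
to(638,-202,4,1.391)
a=viewer.read_camera("top")[:,:,::-1];b=viewer.read_camera("side")[:,:,::-1]
print(px("top",[638,-202,20]),px("side",[638,-202,20]))
A=cv2.resize(a[110:180,320:400],(400,350),interpolation=2);B=cv2.resize(b[205:285,385:465],(400,400),interpolation=2)
cv2.imwrite("pics/r1.png",np.hstack([np.vstack([A,np.zeros((50,400,3),np.uint8)]),B]))
```

```text
t 3.48 tcp [ 637.8 -200.1   70.9] rpy [-3.141 -0.     1.391] F [ 1.1 -0.2  0.3] open 95.1 grip 0.0
units [-0.012  0.004  0.446] turn 0.0 rows>= 1.1
[[361.73401946 141.22943686]] [[423.88506    243.35446934]]
```

View pics/r1.png

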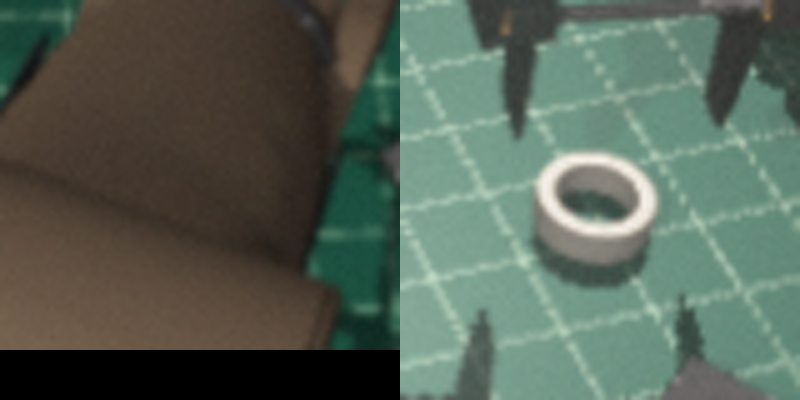

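The side view shows the ring's top centre at about pixel (424,244), which matches the estimate. I'll go down and grip it.

Call:
move_arm(moves=[-0.013,0,0.2,0,0,0,0.2,0,0,0,0.04,0,0,0,0,0])

```text
t: 4.08
eef_pos: [638.0, -202.3, 6.2]
tcp_rot: [3.14, 0.0, 1.391]
ft_force: [0.7, -0.7, 0.7]
opening: 0.997
grip_force: 0.0
```

Call:
move_arm(moves=[0,0,0,0,0,0,0,0,0,0,0,0,0,0,0,0,0,0,0,0,0,0,0,0], claw=40)

```text
t: 4.82
eef_pos: [637.3, -202.0, 4.8]
tcp_rot: [3.141, -0.0, 1.391]
ft_force: [-0.3, -0.8, 3.5]
opening: 0.633
grip_force: 30.0
```

```bash
python3 -c "
from h import *
to(*ch(0,0),200,1.391)"
```

```text
t 4.83 tcp [ 637.3 -202.     4.8] rpy [ 3.141 -0.     1.391] F [-0.3 -0.8  3.5] open 60.2 grip 30.0
units [ 1.588 -1.096 -1.301] turn 0.0 rows>= 5.6
```

Call:
move_arm(moves=[0,0,-0.29,0,0,0,-0.29,0,0,0,-0.29,0,0.318,-0.219,0,0,0.318,-0.219,0,0,0.318,-0.219,0,0,0.317,-0.219,0,0,0.317,-0.22,0,0,0,0,0,0,0,0,0,0])

```text
t: 6.08
eef_pos: [518.3, 61.7, 135.2]
tcp_rot: [3.141, -0.0, 1.392]
ft_force: [0.1, 0.4, -1.5]
opening: 0.633
grip_force: 30.0
```

Run:
```python
from h import *
to(*ch(0,0),15,1.391)
b=viewer.read_camera("side")[:,:,::-1]
cv2.imwrite("pics/r2.png",cv2.resize(b[60:260,250:450],(600,600),interpolation=2))
```

```text
t 6.08 tcp [518.3  61.7 135.2] rpy [ 3.141 -0.     1.392] F [ 0.1  0.4 -1.5] open 60.2 grip 30.0
units [ 0.    -0.002  0.801] turn 0.001 rows>= 1.9
```

View pics/r2.png

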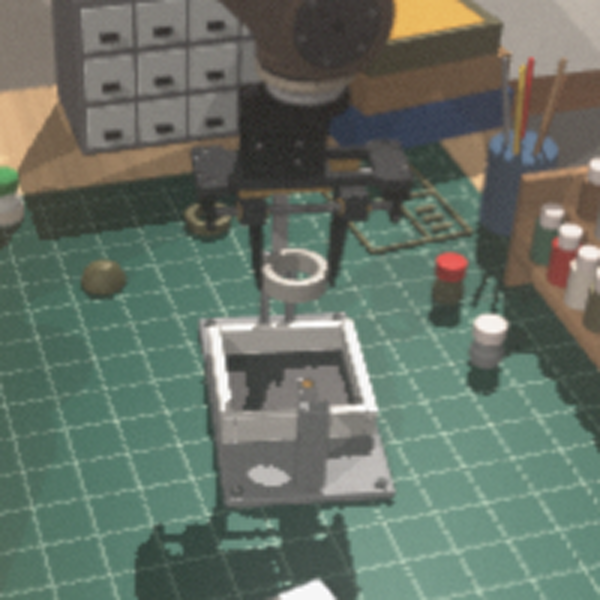

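The ring is held level over the chamber, at about (295,275) in the crop. I'll lower it.

Call:
move_arm(moves=[0,0,0.3,0,0,0,0.3,0,0,0,0.1,0,0,0,0.06,0,0,0,0.03,0,0,0,0.009,0,0,0,0,0,0,0,0,0])

```text
t: 7.12
eef_pos: [518.2, 61.9, 15.8]
tcp_rot: [3.141, -0.0, 1.391]
ft_force: [-1.0, -0.2, -1.1]
opening: 0.633
grip_force: 30.0
```

Call:
move_arm(moves=[0,0,0.005,0,0,0,0,0,0,0,0,0])

```text
t: 7.5
eef_pos: [518.1, 61.8, 14.8]
tcp_rot: [3.141, -0.0, 1.391]
ft_force: [-1.1, 0.4, 5.4]
opening: 0.627
grip_force: 30.0
```

Call:
move_arm(moves=[0,0,0,0,0,0,0,0,0,0,0,0,0,0,0,0], claw=78)

```text
t: 8.0
eef_pos: [517.9, 61.8, 14.4]
tcp_rot: [-3.141, -0.0, 1.391]
ft_force: [-0.6, -1.0, 0.5]
opening: 0.824
grip_force: 0.0
```

Call:
move_arm(moves=[0,0,-0.2,0,0,0,-0.3,0,0,0,-0.4,0,0,0,0,0])

```text
t: 8.5
eef_pos: [519.6, 61.8, 153.4]
tcp_rot: [3.134, -0.001, 1.391]
ft_force: [0.5, 0.5, -0.8]
opening: 0.823
grip_force: 0.0
```

Run:
```python
from h import *
to(416.4,-259.9,120,1.391+.405)
```

```text
t 8.5 tcp [519.6  61.8 153.4] rpy [ 3.134e+00 -1.000e-03  1.391e+00] F [ 0.5  0.5 -0.8] open 78.3 grip 0.0
units [-2.233 -0.294  0.223] turn -0.258 rows>= 5.4
```

Call:
move_arm(moves=[-0.372,-0.049,0,0,-0.372,-0.049,0,0,-0.372,-0.049,0,0,-0.372,-0.049,0,0,-0.372,-0.049,0,0,-0.373,-0.049,0,0,0,0,0.2,-0.087,0,0,0.2,-0.087,0,0,0,-0.086,0,0,0,0], claw=60)

```text
t: 9.75
eef_pos: [414.4, -259.6, 88.6]
tcp_rot: [-3.141, -0.001, 1.799]
ft_force: [0.6, -0.1, -0.8]
opening: 0.632
grip_force: 0.0
```

Run:
```python
from h import *
to(416.4,-259.9,18,1.799)
b=viewer.read_camera("side")[:,:,::-1]
print(px("side",[416.4,-259.9,44]))
B=cv2.resize(b[210:320,290:400],(550,550),interpolation=2)
A=cv2.resize(b[110:240,300:430],(250,250),interpolation=2)
o=np.zeros((550,800,3),np.uint8);o[:,:550]=B;o[:250,550:]=A
cv2.imwrite("pics/l1.png",o)
```

```text
t 9.75 tcp [ 414.4 -259.6   88.6] rpy [-3.141e+00 -1.000e-03  1.799e+00] F [ 0.6 -0.1 -0.8] open 60.1 grip 0.0
units [-0.005  0.013  0.471] turn -0.0 rows>= 1.1
[[346.55130996 271.81757546]]
```

View pics/l1.png

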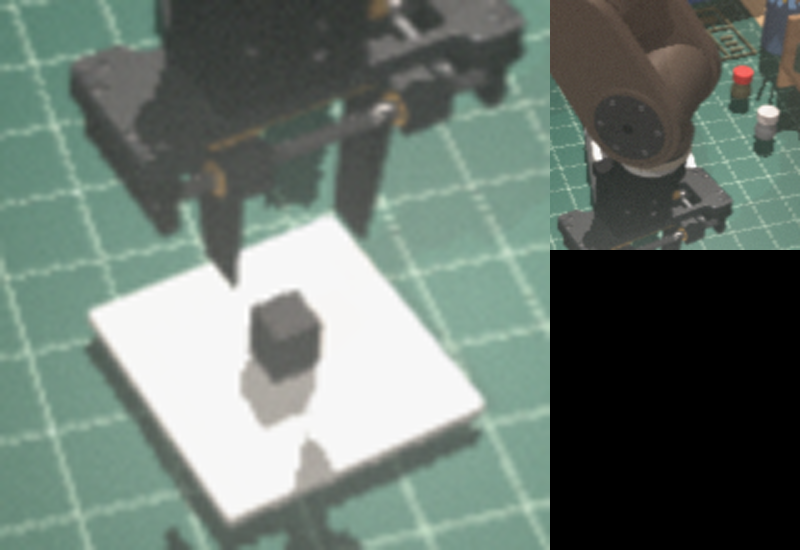

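The handle top is at about (347.2,271.6) in the side view, as predicted. I'll descend and grip.

Call:
move_arm(moves=[-0.004,0.01,0.2,0,0,0,0.2,0,0,0,0.06,0,0,0,0,0,0,0,0,0])

```text
t: 10.42
eef_pos: [416.7, -260.4, 21.4]
tcp_rot: [3.141, 0.001, 1.799]
ft_force: [0.8, 0.1, 0.5]
opening: 0.629
grip_force: 0.0
```

Call:
move_arm(moves=[0,0,0,0,0,0,0,0,0,0,0,0,0,0,0,0,0,0,0,0,0,0,0,0], claw=15)

```text
t: 11.18
eef_pos: [416.4, -260.1, 20.6]
tcp_rot: [3.141, 0.0, 1.8]
ft_force: [-0.0, -0.2, 2.9]
opening: 0.273
grip_force: 30.0
```

Run:
```python
from h import *
to(*ch(0,0),150,1.391)
```

```text
t 11.18 tcp [ 416.4 -260.1   20.6] rpy [3.141 0.    1.8  ] F [-0.  -0.2  2.9] open 26.0 grip 30.0
units [ 1.937  1.147 -0.863] turn 0.26 rows>= 5.8
```

Call:
move_arm(moves=[0,0,-0.29,0,0,0,-0.29,0,0,0,-0.28,0.087,0,0,0,0.087,0,0,0,0.086,0.372,0.047,0,0,0.372,0.047,0,0,0.372,0.047,0,0,0.372,0.047,0,0,0.372,0.047,0,0])

```text
t: 12.42
eef_pos: [500.9, 9.9, 149.2]
tcp_rot: [-3.141, 0.0, 1.391]
ft_force: [1.2, -0.2, -2.8]
opening: 0.274
grip_force: 30.0
```

Call:
move_arm(moves=[0.373,0.048,0,0,0,0,0,0,0,0,0,0])

```text
t: 12.8
eef_pos: [517.4, 61.9, 149.0]
tcp_rot: [-3.14, 0.0, 1.392]
ft_force: [-0.6, -0.8, -4.2]
opening: 0.269
grip_force: 30.0
```

Run:
```python
from h import *
to(*ch(0,0),100,1.391)
b=viewer.read_camera("side")[:,:,::-1]
cv2.imwrite("pics/l2.png",cv2.resize(b[80:230,275:425],(600,600),interpolation=2))
c=viewer.read_camera("top")[:,:,::-1];cv2.imwrite("pics/l2t.png",c)
```

```text
t 12.8 tcp [517.4  61.9 149. ] rpy [-3.14   0.     1.392] F [-0.6 -0.8 -4.2] open 25.6 grip 30.0
units [0.    0.005 0.327] turn 0.001 rows>= 0.8
```

View pics/l2.png

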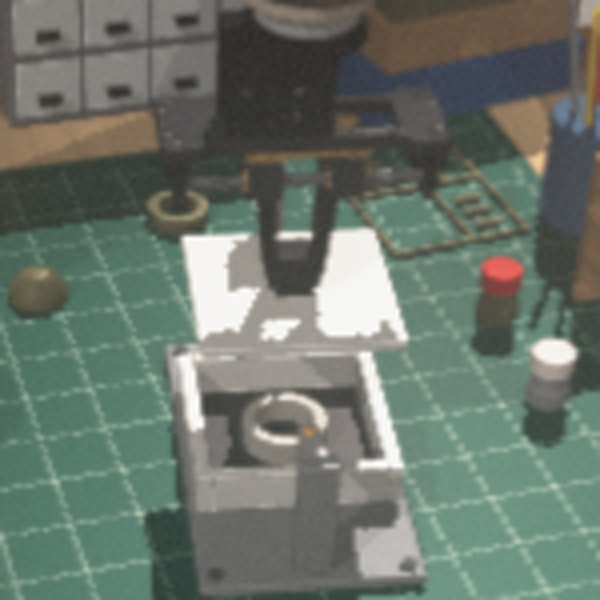

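```bash
python3 - <<'E'
from h import *
from scipy.optimize import least_squares
def fit(u,l,x0):
    def f(x):
        c,s=np.cos(x[2]),np.sin(x[2]);R=np.array([[c,-s,0],[s,c,0],[0,0,1]])
        return (px("side",l@R.T+[x[0],x[1],0])-u).ravel()
    r=least_squares(f,x0,x_scale=[10,10,.1]);return r.x.round(3),np.abs(r.fun).max().round(2)
q=lambda a,z:np.array([[a,a,z],[-a,a,z],[-a,-a,z],[a,-a,z]],float)
cr=lambda p:(np.array(p,float)+.5)/4-.5+[275,80]
print("lid",fit(cr([(377,228),(182,236),(206,345),(408,338)]),q(67,142.4),[518,62,-.18]))
print("inner rim rear etc",fit(cr([(404,464),(190,472)]),q(70,40)[[3,2]],[518,62,-.18]))
E
python3 - <<'E'
import cv2,numpy as np
a=cv2.imread("pics/l2t.png")[130:230,220:340]
b=cv2.imread("pics/top0.png")[130:230,220:340]
cv2.imwrite("pics/l3.png",cv2.resize(np.hstack([a,b]),(800,333),interpolation=2))
E
```

```text
lid (array([ 5.19651e+02,  6.20510e+01, -1.79000e-01]), np.float64(0.8))
inner rim rear etc (array([ 5.20275e+02,  6.36940e+01, -2.07000e-01]), np.float64(0.85))
```

Call:
move_arm(moves=[0,0,0.3,0,0,0,0.2,0,0,0,0.06,0,0,0,0,0,0,0,0,0])

```text
t: 13.52
eef_pos: [518.6, 61.6, 66.6]
tcp_rot: [3.14, -0.0, 1.391]
ft_force: [0.1, -0.7, -4.1]
opening: 0.27
grip_force: 30.0
```

Run:
```python
from h import *
to(*ch(0,0),54.6,1.391)
b=viewer.read_camera("side")[:,:,::-1]
cv2.imwrite("pics/l4.png",cv2.resize(b[130:230,300:400],(600,600),interpolation=2))
```

```text
t 13.53 tcp [518.6  61.6  66.6] rpy [ 3.14  -0.     1.391] F [ 0.1 -0.7 -4.1] open 25.7 grip 30.0
units [ 0.001 -0.003  0.08 ] turn -0.0 rows>= 0.2
```

View pics/l4.png

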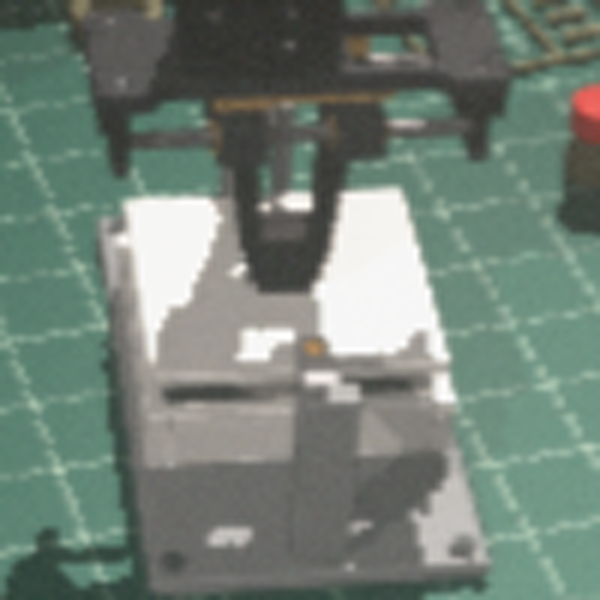

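The lid is square over the box and within about 1 mm in x. I'll lower it home.

Call:
move_arm(moves=[0,-0.003,0.03,0,0,0,0.03,0,0,0,0.015,0,0,0,0,0,0,0,0,0])

```text
t: 14.2
eef_pos: [517.4, 62.0, 54.6]
tcp_rot: [-3.142, -0.0, 1.391]
ft_force: [-2.9, 0.5, 5.0]
opening: 0.27
grip_force: 30.0
```

Call:
move_arm(moves=[0,0,0.007,0,0,0,0,0,0,0,0,0])

```text
t: 14.58
eef_pos: [517.4, 62.0, 54.5]
tcp_rot: [3.141, -0.0, 1.391]
ft_force: [-6.1, -0.1, 20.1]
opening: 0.271
grip_force: 30.0
```

Call:
move_arm(moves=[0,0,0,0,0,0,0,0,0,0,0,0,0,0,0,0], claw=50)

```text
t: 15.08
eef_pos: [517.5, 61.9, 53.1]
tcp_rot: [-3.141, -0.0, 1.391]
ft_force: [-0.3, -0.3, 0.8]
opening: 0.52
grip_force: 0.0
```

Call:
move_arm(moves=[0,0,-0.1,0,0,0,-0.3,0,0,0,-0.4,0,0,0,-0.4,0,0,0,-0.4,0,0,0,-0.2,0,0,0,0,0])

```text
t: 15.95
eef_pos: [517.7, 62.0, 326.3]
tcp_rot: [3.136, -0.001, 1.391]
ft_force: [0.1, -0.3, 0.0]
opening: 0.522
grip_force: 0.0
```

Run:
```python
from h import *
to(*ch(0,0),350,1.391)
b=viewer.read_camera("side")[:,:,::-1]
t=viewer.read_camera("top")[:,:,::-1]
# sleeve: orange centroid in both
for n,i in(("top",t),("side",b)):
    h=cv2.cvtColor(np.ascontiguousarray(i),cv2.COLOR_BGR2HSV); m=cv2.inRange(h,(3,150,90),(14,255,255))
    k,l,s,c=cv2.connectedComponentsWithStats(m); print(n,[(s[j][:5].tolist(),c[j].round(1).tolist()) for j in range(1,k) if s[j][4]>25])
for a in (1.48,1.57,1.65,1.72):
    P=np.array([[*ch(0,96-156*np.cos(a)),86+156*np.sin(a)]]); print(a,px("side",P).round(1),px("top",P).round(1))
cv2.imwrite("pics/l5.png",cv2.resize(b[70:220,275:425],(600,600),interpolation=2))
```

```text
t 15.95 tcp [517.7  62.  326.3] rpy [ 3.136e+00 -1.000e-03  1.391e+00] F [ 0.1 -0.3  0. ] open 49.7 grip 0.0
units [-0.001  0.003 -0.158] turn 0.0 rows>= 0.4
top [([245, 35, 11, 12, 30], [251.7, 41.9]), ([419, 50, 59, 38, 1053], [445.7, 71.8]), ([627, 64, 13, 28, 223], [633.0, 78.4]), ([247, 75, 13, 13, 44], [254.1, 82.2]), ([428, 180, 58, 59, 1697], [456.5, 209.3]), ([400, 270, 38, 45, 476], [415.0, 290.4]), ([446, 276, 9, 17, 102], [450.2, 283.6]), ([599, 391, 39, 9, 202], [613.4, 396.3])]
side [([339, 90, 11, 15, 120], [344.0, 97.7])]
1.48 [[345.  102.6]] [[234.9 159.4]]
1.57 [[344.3  99.8]] [[229.4 158.5]]
1.65 [[343.7  97.8]] [[224.7 157.9]]
1.72 [[343.2  96.3]] [[220.6 157.4]]
```

View pics/l5.png

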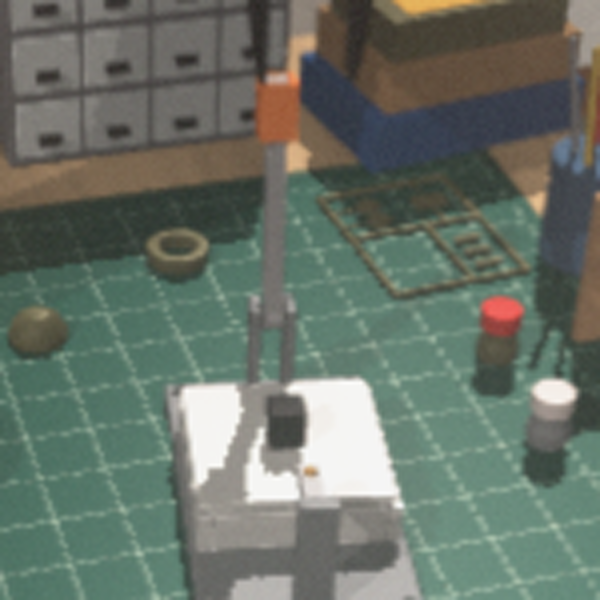

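The lid sits flat on the rim and the ring is inside. The bar is at about 1.67 rad. Next I go behind the bar with the fingers shut.

Call:
move_arm(moves=[0.367,0,0,0,0.367,0,0,0,0.366,0,0,0,0,0,0.276,0,0,0,0.276,0,0,0,0.276,0,0,0,0,0], claw=0)

```text
t: 16.92
eef_pos: [545.3, 223.8, 195.6]
tcp_rot: [-3.135, 0.003, 1.391]
ft_force: [0.3, -0.3, -0.3]
opening: 0.002
grip_force: 0.0
```

Run:
```python
from h import *
to(*ch(0,128),202,1.391)
```

```text
t 16.93 tcp [545.3 223.8 195.6] rpy [-3.135e+00  3.000e-03  1.391e+00] F [ 0.3 -0.3 -0.3] open 0.2 grip 0.0
units [-0.241  0.015 -0.043] turn 0.0 rows>= 0.6
```

Call:
move_arm(moves=[0,0.015,-0.043,0,-0.12,0,0,0,-0.12,0,0,0,-0.117,0,-0.005,0,-0.117,0,-0.005,0,-0.114,0,0.03,0,-0.114,0,0.031,0,-0.084,0,0.05,0,-0.085,0,0.051,0,0,0,0,0])

```text
t: 18.18
eef_pos: [525.4, 94.5, 181.9]
tcp_rot: [-3.14, 0.0, 1.39]
ft_force: [-0.3, 0.3, -0.4]
opening: 0.009
grip_force: 0.0
```

```bash
cat > sl.py <<'E'
from h import *
def sl():
    b=viewer.read_camera("side")
    h=cv2.cvtColor(np.ascontiguousarray(b),cv2.COLOR_RGB2HSV); m=cv2.inRange(h,(3,150,90),(14,255,255))
    m[:, :300]=0;m[:,400:]=0
    k,l,s,c=cv2.connectedComponentsWithStats(m); print([(s[j].tolist(),c[j].round(1).tolist()) for j in range(1,k) if s[j][4]>15])
    return b
def pr(a,d=0): return px("side",[[*ch(0,96-(156+d)*np.cos(a)),86+(156+d)*np.sin(a)]]).round(1)[0].tolist()
E
python3 - <<'E'
from sl import *
to(*ch(0,33.4),179.3,1.391)
b=sl();print([(a,pr(a)) for a in(0,.2,.4,.6,.8,1,1.2)])
E
```

```text
t 18.18 tcp [525.4  94.5 181.9] rpy [-3.14  0.    1.39] F [-0.3  0.3 -0.4] open 0.8 grip 0.0
units [-0.001 -0.009  0.017] turn -0.0 rows>= 0.0
[]
[(0, [349.5, 181.4]), (0.2, [349.9, 171.3]), (0.4, [350.0, 159.9]), (0.6, [349.7, 147.8]), (0.8, [349.1, 135.6]), (1, [348.1, 124.2]), (1.2, [346.9, 113.9])]
```

Call:
move_arm(moves=[-0.07,-0.005,0.075,0,-0.07,0,0.075,0,-0.042,0,0.068,0,-0.042,0,0.068,0,-0.027,0,0.073,0,-0.027,0,0.073,0,-0.013,0,0.07,0,-0.013,0,0.06,0,0,0,0.01,0,0,0,0,0])

```text
t: 19.48
eef_pos: [517.1, 50.7, 96.9]
tcp_rot: [3.141, -0.0, 1.391]
ft_force: [-0.5, 0.5, 0.3]
opening: 0.003
grip_force: 0.0
```

Run:
```python
from sl import *
to(*ch(0,-12),93,1.391)
b=sl();cv2.imwrite("pics/b1.png",cv2.resize(b[90:240,275:425,::-1],(600,600),interpolation=2))
```

```text
t 19.48 tcp [517.1  50.7  96.9] rpy [ 3.141 -0.     1.391] F [-0.5  0.5  0.3] open 0.3 grip 0.0
units [-0.006 -0.007  0.026] turn 0.0 rows>= 0.1
[]
```

View pics/b1.png

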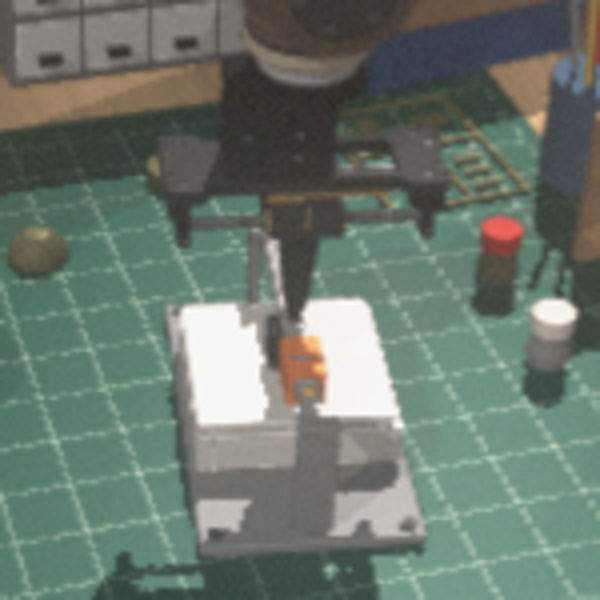

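The bar is nearly down, with the sleeve lined up with the keeper at about (302,370) in the crop. That was my 11th picture, one over the allowed 10, so I'll check by numbers alone from here. Pressing the bar home now.

Call:
move_arm(moves=[0,-0.006,0.013,0,0,0,0.013,0,0,0,0.007,0,0,0,0,0,0,0,0,0])

```text
t: 20.15
eef_pos: [516.2, 50.8, 93.1]
tcp_rot: [3.141, -0.0, 1.391]
ft_force: [-4.2, -0.6, 15.6]
opening: 0.003
grip_force: 8.0
```

The bar is firmly down: TCP z is 93.1 with 15 N of reaction. Next I grip the sleeve by its sides.

Call:
move_arm(moves=[0,0,-0.2,0,0,0,-0.2,0,-0.165,0.004,0,0,-0.165,0,0,0,0,0,0,0,0,0,0,0], claw=60)

```text
t: 20.9
eef_pos: [508.0, 2.3, 151.9]
tcp_rot: [3.141, -0.0, 1.391]
ft_force: [0.1, 1.0, 0.1]
opening: 0.577
grip_force: 0.0
```

Run:
```python
from sl import *
to(*ch(0,-62),68,1.391)
```

```text
t 20.9 tcp [508.    2.3 151.9] rpy [ 3.141 -0.     1.391] F [0.1 1.  0.1] open 54.9 grip 0.0
units [-0.011 -0.005  0.559] turn -0.0 rows>= 1.3
```

Call:
move_arm(moves=[-0.011,-0.003,0.15,0,0,0,0.2,0,0,0,0.15,0,0,0,0.059,0,0,0,0,0,0,0,0,0])

```text
t: 21.65
eef_pos: [507.6, 0.6, 68.8]
tcp_rot: [3.14, -0.0, 1.391]
ft_force: [0.4, 0.2, 0.0]
opening: 0.633
grip_force: 0.0
```

Call:
move_arm(moves=[0,0,0,0,0,0,0,0,0,0,0,0,0,0,0,0,0,0,0,0,0,0,0,0], claw=15)

```text
t: 22.4
eef_pos: [507.7, 0.3, 68.2]
tcp_rot: [3.14, -0.0, 1.391]
ft_force: [4.1, -0.5, -0.8]
opening: 0.272
grip_force: 30.0
```

Run:
```python
from sl import *
to(*ch(0,-95.5),68,1.391)
```

```text
t 22.4 tcp [5.077e+02 3.000e-01 6.820e+01] rpy [ 3.14  -0.     1.391] F [ 4.1 -0.5 -0.8] open 25.9 grip 30.0
units [-0.221 -0.005  0.001] turn 0.0 rows>= 0.5
```

Gripped at 25.9 mm. Now I slide the sleeve out.

Call:
move_arm(moves=[-0.02,0.003,0,0,-0.02,0,0,0,-0.02,0,0,0,-0.02,0,0,0,-0.02,0,0,0,0,0,0,0])

```text
t: 23.15
eef_pos: [505.0, -14.8, 68.2]
tcp_rot: [3.141, 0.0, 1.391]
ft_force: [3.1, -0.4, 2.5]
opening: 0.278
grip_force: 30.0
```

Call:
move_arm(moves=[-0.02,0,0,0,-0.02,0,0,0,-0.02,0,0,0,-0.02,0,0,0,-0.02,0,0,0,0,0,0,0])

```text
t: 23.9
eef_pos: [502.3, -29.6, 68.1]
tcp_rot: [3.141, 0.0, 1.391]
ft_force: [4.3, -1.9, 2.2]
opening: 0.272
grip_force: 30.0
```

Run:
```python
from sl import *
to(*ch(0,-95.5),68,1.391)
```

```text
t 23.9 tcp [502.3 -29.6  68.1] rpy [3.141 0.    1.391] F [ 4.3 -1.9  2.2] open 25.9 grip 30.0
units [-0.019 -0.005  0.001] turn 0.0 rows>= 0.0
```

Call:
move_arm(moves=[-0.01,0,0,0,-0.01,0,0,0,0,0,0,0])

```text
t: 24.28
eef_pos: [501.9, -31.6, 68.1]
tcp_rot: [3.141, -0.001, 1.391]
ft_force: [5.7, 6.6, 2.6]
opening: 0.273
grip_force: 30.0
```

Call:
move_arm(moves=[-0.01,0,0,0,0,0,0,0])

```text
t: 24.52
eef_pos: [501.8, -31.9, 68.1]
tcp_rot: [3.141, -0.002, 1.391]
ft_force: [8.2, 19.7, 0.5]
opening: 0.269
grip_force: 30.0
```

The end stop is reached: 32.7 mm of travel and 20 N of reaction. I'll release and check.

Call:
move_arm(moves=[0.012,0,0,0,0,0,0,0])

```text
t: 24.78
eef_pos: [501.9, -31.6, 68.1]
tcp_rot: [3.141, -0.0, 1.391]
ft_force: [5.4, 5.1, 3.1]
opening: 0.276
grip_force: 30.0
```

Call:
move_arm(moves=[0,0,0,0,0,0,0,0,0,0,0,0,0,0,0,0], claw=60)

```text
t: 25.28
eef_pos: [501.5, -31.9, 68.0]
tcp_rot: [-3.141, -0.0, 1.391]
ft_force: [0.1, -0.6, -0.3]
opening: 0.612
grip_force: 0.0
```

Call:
move_arm(moves=[0,0,-0.2,0,0,0,-0.3,0,0,0,-0.4,0,0,0,-0.4,0,0,0,-0.4,0,-0.3,0,0,0,-0.3,0,0,0,-0.3,0,0,0,-0.3,0,0,0,0,0,0,0])

```text
t: 26.52
eef_pos: [468.8, -211.2, 322.7]
tcp_rot: [-3.141, 0.0, 1.388]
ft_force: [-0.4, 0.3, -0.1]
opening: 0.63
grip_force: 0.0
```

Run:
```python
from sl import *
print(monitor.state()["t"],monitor.state()["eef_pos"])
for n in("side","top"):
    im=np.ascontiguousarray(viewer.read_camera(n)); cv2.imwrite(f"pics/f_{n}.png",im[:,:,::-1])
    h=cv2.cvtColor(im,cv2.COLOR_RGB2HSV)
    m=cv2.inRange(h,(3,130,60),(18,255,255))
    lo=[px(n,[*ch(0,y),99]).round(1)[0] for y in(-40,-80,-73.5,-113.5)]
    print(n,"expected top edges parked y-40,-80 / home -73.5,-113.5",np.array(lo).tolist())
    c=np.mean(lo,0).astype(int); s=30
    sub=np.zeros_like(m); sub[c[1]-s:c[1]+s,c[0]-s:c[0]+s]=m[c[1]-s:c[1]+s,c[0]-s:c[0]+s]
    k,l,st,ce=cv2.connectedComponentsWithStats(sub); print([(st[j].tolist(),ce[j].round(1).tolist()) for j in range(1,k) if st[j][4]>5])
```

```text
26.525 [ 468.80928061 -211.2224451   322.73526791]
side expected top edges parked y-40,-80 / home -73.5,-113.5 [[348.7, 172.9], [350.8, 182.2], [350.4, 180.6], [352.6, 190.3]]
[([347, 182, 11, 11, 74], [351.3, 187.1])]
top expected top edges parked y-40,-80 / home -73.5,-113.5 [[286.2, 178.6], [300.2, 180.7], [297.9, 180.4], [312.0, 182.5]]
[([298, 175, 16, 13, 162], [305.3, 181.3])]
```

```bash
python3 -c "
from cell import order
print(order.job_done())"
```

```text
the job is handed in; nothing more can be done
None
```

The job is handed in with no result returned: the ring is in the chamber, the lid seated, the bar down and the sleeve at its end stop by force and camera check (no click seen directly), about 27 s used; I viewed 11 pictures, one over the limit of 10.

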